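# Move the clip-fit port cover from its dock to the analyser

## Task

The analyser's port cover is parked on its dock: squeeze the two side tabs of the cover gently together to free it, and lift it off. Keep the tabs squeezed and press the cover, no harder than needed, onto the grey port on top of the analyser until it is fully home against the sprung pads, then let go so that both tabs snap out and hold it. Leave the other things on the bench where they are.

Things in the scene. Friction and masses are not known exactly. Their poses are not given: they have to be found in the camera images.
- cover: Port cover, white plastic, 0.15 kg: flange 77 (x) x 66 (y) x 4 mm, ridge along x (20 mm wide, 22 high), two upright spring tabs. Origin: centre of the flange's underside; z up, x along the ridge, y from tab_b to tab_a. Fits either way round (180 degrees). A tab cracks above 35 N of finger force, the cover above 30 N against dock or port.
- cover_grip (a point): Point of the cover to grip about: midway between the two tabs, 20 mm above the flange's underside. Axes as the cover. Tabs 52 mm over their outer faces when out, 40 when fully pressed; thumb plates 26 mm wide (x), 6 thick, from 5 to 26 mm above the flange's underside. A ledge sticks out 5 mm from each, its top 14 mm above the flange's underside: the fingers grip above it and may push down on it.
- cover_foot (a point): Centre of the foot of the cover's plug, 8 mm below the flange's underside. The plug is two blocks, together 60.6 (x) x 36.6 (y) mm, 5 mm deep, then 3 mm of narrower lead-in, 57.6 x 33 mm. The tabs' hooks lie between the blocks and reach 11 mm below the flange.
- tab_a (a joint): How far the tab at the cover's +y side is pressed in, m: 0 sprung out, 0.006 fully in (stop). It slides straight along y; spring 6.8 N at 0, 12 N at 0.006; about 0.005 clears the lip. The hook at its foot is square, without a ramp: both tabs must be held in to take the cover off and to put it on.
- tab_b (a joint): The same for the tab at the cover's -y side.
- dock_mouth (a point): Centre of the mouth of the parking dock, at its top face: fixed grey block 120 (x) x 100 (y) x 40 mm high. Mouth 64 (x) x 40 (y) mm; the cover's flange lies on the top face, its hooks grip under the 5 mm thick lips at +y and -y (1 mm play up and down). x, y along the mouth's length and width, z up. The cover starts here, snapped in.
- analyser: Analyser, fixed: white case 220 (x) x 160 (y) x 70 mm, from 80 mm on the -x side to 140 mm on the +x side of its port. A console 27 mm high on its top starts 78 mm from the port's centre on the +x side. Origin: on the bench, straight below the port's centre; z up.
- port_axis (a point): Point on the upright axis of the analyser's open port, level with the case top (70 mm above the bench). x, y along the mouth's length and width. The port is a grey insert with a 92 (x) x 80 (y) mm collar and a mouth as the dock's (64 x 40 mm, 5 mm lips). It has been screwed to some height: the collar's top is 0 to 24 mm above this point, not measured: find it by feel.
- seal (a joint): How far the two sprung rubber pads in the port's mouth (at x = +-23 mm) are pushed down, m: 0 free, 0.004 with the cover's flange on the collar, about 0.003 when it hangs on its hooks. They meet the plug's foot when the flange is 4 mm above the collar; 3 N there, 8 N at 0.004. Hooks pass below the lips only in the last 1 mm.
- beaker: Glass beaker, 54 mm wide, 65 mm high, loose bystander; origin under its centre.
- timer: Flat timer 50 x 60 x 16 mm, loose bystander; origin under its centre.
- vial: Amber vial, 24 mm wide, 45 mm high, loose bystander; origin under its centre.
- dish: Clear round dish, 56 mm wide, 16 mm high, loose bystander; origin under its centre.
- reagent: White bottle, 52 mm wide, 100 mm high, loose bystander; origin under its centre.
- tipbox: Clear box with a blue lid, 102 x 77 x 52 mm, loose bystander; origin under its centre.
Mind the look-alikes: they are no part of the job. Leave any red look-alike of the cover alone.

How it is judged:
By the outcome, as a careful person would: the job done as asked, in the order asked, and still so for the second after the job is handed in, with the robot touching nothing.
It also fails if it takes over 48 s, if anything falls off the work surface, if the arm or the gripper's body presses on something with over 40 N, if the wrist force passes 120 N, or if a joint passes its speed limit or range.

## Robot

A 7-joint arm with a two-finger parallel gripper is mounted at the origin on the work surface. World frame = base frame: x ahead of the robot, y to its left, z up, the work surface at z = 0. Lengths are in m, angles in rad, forces in N, time in s.
With the tool pointing down it reaches from about 0.425 to 0.95 m from the base axis. Payload 4.7 kg.
Tool frame: the origin (TCP) lies on the centre line of the jaws, within the pads' length; the fingertips stand robot.nose_length ahead of it and the grasp point (between the pads) lies 8 mm behind it (robot.nose_length is the distance from the TCP to the fingertips, in m); z points along the fingers, x is the direction in which the jaws open and shut, and the axes are right-handed (so a half turn about z gives the same grasp; the last joint's range is limited). The gripper opens to 85 mm and grips with 20 to 120 N. Pads are 22 mm wide; open, the fingers measure 114 mm over their backs; the gripper's body (76 mm by 85 mm) begins 54 mm behind the grasp point. The pads swing forward as they close: fully open they stand 13 mm farther back than shut.
Start: joints at [1.087, 0.469, -0.049, 1.532, 0.024, 1.141, -0.082], TCP at [0.297, -0.606, 0.242] pointing down, gripper open.
Joint ranges: [-2.59, 2.59], [-0.33, 1.99], [-1.39, 1.29], [0.1, 2.45], [-1.04, 4.18], [0.21, 1.99], [-2.66, 2.66]. Speed limits (rad/s): [2.57, 2.57, 3.14, 3.14, 3.14, 3.14, 3.14].

## Interface

Orientations are given as [roll, pitch, yaw] about the fixed x, y, z axes, in that order (R = Rz(yaw) Ry(pitch) Rx(roll)).
In Python, from plant import robot gives the robot as it stands. Calls block until the motion is done:
- robot.goto(position, orientation): joint-space move of the TCP to a pose.
- robot.move_straight(position, vel=0.15, attitude=None, contact_N=None): straight line of the TCP; attitude=None keeps the orientation; vel is the mean speed in m/s. With contact_N (N) it stops when the force on the tool has changed by that much, and returns True; else False.
- robot.move_joints(angles): joint-space move.
- robot.grip(opening, strength=None): opening from 0.0 (shut) to 1.0 (fully open); strength is the grip in N (None keeps the last); returns when the fingers have stopped.
- robot.sleep(seconds).
- robot.inverse_kinematics(position, orientation): joint angles nearest the present ones, or None.
- robot.sense(): the state.
- robot.grab_frame(name): name is "side" or "top" or "wrist"; returns a dict with "image" (480x640x3 uint8, red, green, blue), "range_z" (480x640 float32, m along the optical axis (not along the pixel's ray), 0 where there is no reading), "fx", "fy", "cx", "cy" (pixels), "R" (3x3) and "t" (3): a world point X has camera coordinates R X + t. Camera axes: x right, y down, z forward; pixel columns grow to the right and rows downward; lengths in m; the calibration is good to about 2 mm. A picture is of the moment at which its call begins.
A pose or a line that the arm cannot do raises robot.IKError and nothing moves.
- robot.close_job(): hands the job in, once; it reports no verdict.
The state is a dict: "t": time; "joint_pos": joint angles; "joint_velocities": joint speeds; "effort": joint torques, N m; "tcp_pos": TCP position; "tcp_rot": TCP orientation; "wrist_force": force on the tool from outside, world axes, zero at the start; "torque": the same for the moment, N m; "opening": opening from 0.0 (shut) to 1.0 (fully open).
Only numpy, scipy, OpenCV 4.12 (cv2) and the standard library are available. Lean on these libraries where they do the work, as an engineer would, in place of code of your own. Each camera call takes 0.05 s, during which the arm holds its last target.

## Working session

There is one attempt and no reset: what is moved stays moved. The work goes in short steps, each a Python script; the robot and the scene stay as the last script left them, time stands still between calls to the robot, and variables do not carry over. Pictures are saved under pics/ and viewed, and the job is handed in when it is done.

```bash
ls; mkdir -p pics
python3 - <<'E'
from plant import robot
import cv2,numpy as np
s=robot.sense(); print(s, robot.nose_length)
for n in ["side","top","wrist"]:
    f=robot.grab_frame(n); cv2.imwrite(f"pics/{n}0.png",f["image"][:,:,::-1]); np.savez(f"{n}0.npz",**f)
    print(n,f["fx"],f["fy"],f["cx"],f["cy"],f["R"],f["t"], -f["R"].T@f["t"])
E
```

```text
pics
{'t': 0.0, 'joint_pos': array([ 1.08710613,  0.4694546 , -0.04860341,  1.53372719,  0.0241039 ,
        1.14101185, -0.08231293]), 'joint_velocities': array([-5.28333612e-05, -3.45949703e-04,  1.27414192e-04, -4.23148893e-04,
       -7.52111313e-04, -4.75745145e-04,  3.96795793e-04]), 'effort': array([ 4.40895174e-04, -5.10308683e+01, -4.64881060e-02, -2.37716317e+01,
        1.06852484e-02,  7.41057418e-03,  1.96157117e-06]), 'tcp_pos': array([ 0.29626613, -0.6058576 ,  0.24123849]), 'tcp_rot': array([ 3.14151698e+00,  2.01367236e-03, -1.11597760e+00]), 'wrist_force': array([0.25704133, 0.46901347, 0.1673356 ]), 'torque': array([0.00380889, 0.0412191 , 0.00148741]), 'opening': 1.0010199273285767} 0.011
side 622.4061971801897 622.4061971801897 317.0108761901825 241.57983373151194 [[-0.89880801 -0.43831344 -0.00504881]
 [-0.29906977  0.62161354 -0.72398473]
 [ 0.32047065 -0.64921332 -0.68979752]] [0.4915497  0.2225376  1.47489432] [0.03570274 1.0346415  1.18097402]
top 551.243637128992 551.243637128992 315.08852575465005 236.7201958191875 [[-0.10333722 -0.99464511  0.00158768]
 [-0.97207285  0.10065371 -0.21199814]
 [ 0.21070311 -0.02345064 -0.97726878]] [0.03643267 0.54637572 1.34755515] [0.2509478  0.01284387 1.43269637]
wrist 357.44882858746683 357.44882858746683 321.4877798013275 240.10484717690858 [[ 0.43921926 -0.89837596 -0.00265994]
 [-0.86300217 -0.42274389  0.27661319]
 [-0.24962711 -0.1191983  -0.96097766]] [-0.67204933 -0.03534322  0.3803624 ] [ 0.3596245  -0.57335555  0.37350856]
```

View pics/top0.png

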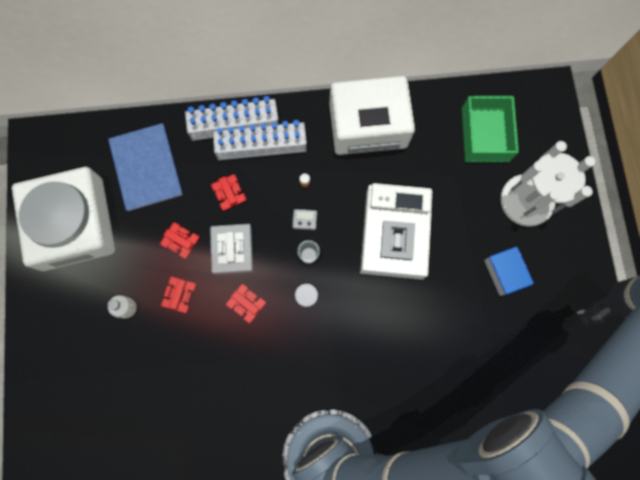

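View pics/side0.png

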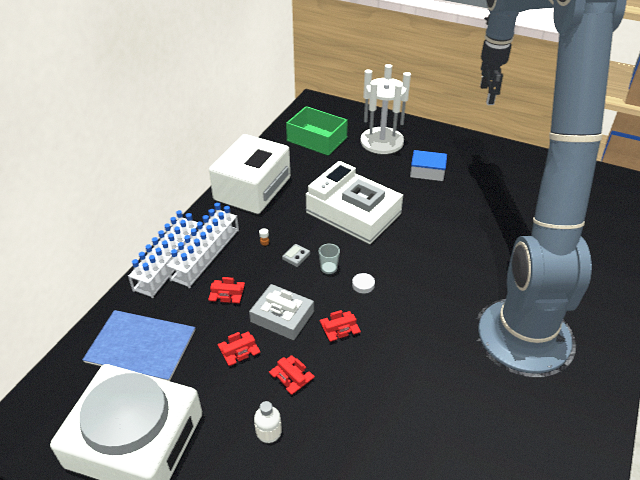

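View pics/wrist0.png

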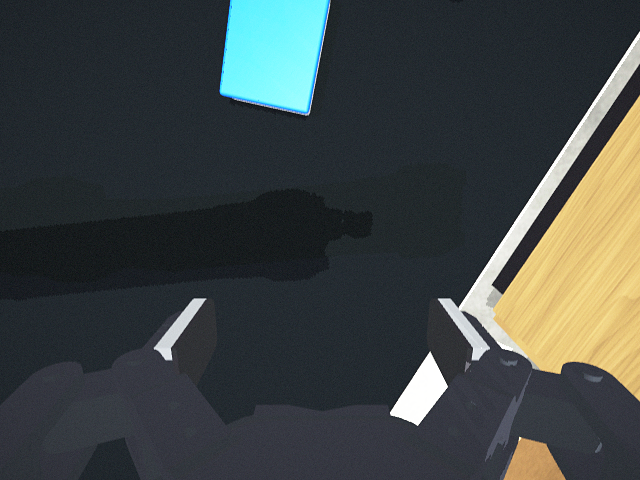

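The top view shows the white cover on the grey dock at about (231,248). Four red look-alikes sit at (228,191), (180,239), (179,294) and (245,303). The analyser's grey port is at about (397,240). Only the white part on the grey block fits the description, so I'll confirm that with an enlarged crop.

Run:
```python
import cv2,numpy as np
t=cv2.imread("pics/top0.png"); s=cv2.imread("pics/side0.png")
a=cv2.resize(t[215:285,196:266],(400,400),interpolation=cv2.INTER_CUBIC)
b=cv2.resize(t[180:285,350:445],(362,400),interpolation=cv2.INTER_CUBIC)
cv2.imwrite("pics/crop_top.png",np.hstack([a,b]))
a=cv2.resize(s[275:345,240:325],(486,400),interpolation=cv2.INTER_CUBIC)
cv2.imwrite("pics/crop_side.png",a)
```

```text
(no output)
```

View pics/crop_top.png

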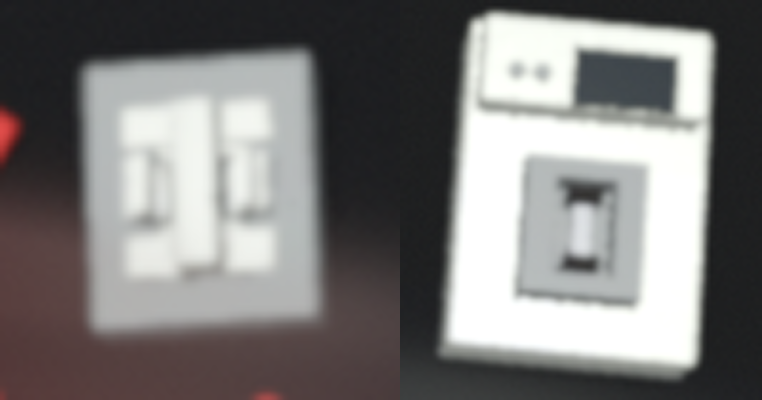

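View pics/crop_side.png

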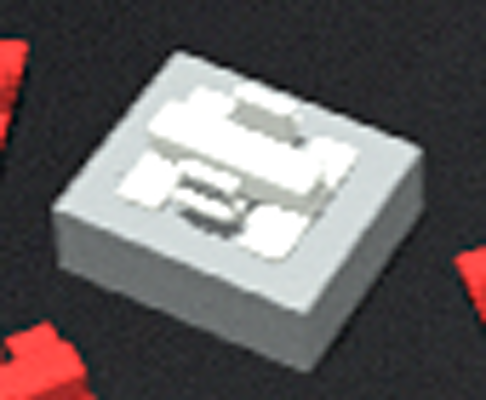

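```bash
cat > h.py <<'E'
import numpy as np,cv2
def cast(f,uv,z):
    uv=np.atleast_2d(uv).astype(float)
    R,t=f["R"],f["t"]; c=-R.T@t
    d=np.c_[(uv[:,0]-f["cx"])/f["fx"],(uv[:,1]-f["cy"])/f["fy"],np.ones(len(uv))]@R
    return c+d*((z-c[2])/d[:,2])[:,None]
def proj(f,X):
    p=np.atleast_2d(X)@f["R"].T+f["t"]; return np.c_[p[:,0]/p[:,2]*f["fx"]+f["cx"],p[:,1]/p[:,2]*f["fy"]+f["cy"]]
def rect(f,mask,z):
    cs,_=cv2.findContours(mask.astype(np.uint8),cv2.RETR_EXTERNAL,cv2.CHAIN_APPROX_NONE)
    c=max(cs,key=cv2.contourArea)[:,0,:]
    P=cast(f,c,z)[:,:2]
    r=cv2.minAreaRect((P*1000).astype(np.float32)); return r,P,c
E
python3 - <<'E'
import numpy as np,cv2
from h import *
for n,bd,ba in [("top",(200,215,262,282),(358,180,440,285)),("side",(240,275,325,345),(300,155,410,245))]:
    f=np.load(n+"0.npz"); im=f["image"].astype(int)
    f={k:f[k] for k in f.files}
    g=im.min(2); sat=im.max(2)-g
    def m(b,lo,hi):
        M=np.zeros(g.shape,bool); x0,y0,x1,y1=b
        M[y0:y1,x0:x1]=((g>lo)&(g<hi)&(sat<40))[y0:y1,x0:x1]; return M
    print(n,"dock",rect(f,m(bd,100,256),0.04)[0])
    print(n,"port insert",rect(f,cv2.morphologyEx(m((375,215,420,265) if n=="top" else (335,175,390,215),0,215).astype(np.uint8),cv2.MORPH_OPEN,np.ones((3,3))),0.08)[0])
    M=m((200,215,262,282) if n=="top" else bd,226,256)
    print(n,"cover white",rect(f,M,0.046)[0])
    print(im[248,206:258].tolist() if n=="top" else "")
    z=f["range_z"]; 
    # heights
    for uv in ([(213,225),(231,248),(386,226),(408,228),(397,212),(395,240),(370,270)] if n=="top" else [(285,290),(362,195),(345,188)]):
        u,v=uv; d=z[v,u]; p=np.array([(u-f["cx"])/f["fx"]*d,(v-f["cy"])/f["fy"]*d,d]); print(uv,(f["R"].T@(p-f["t"])).round(4))
E
```

```text
top dock ((543.6746826171875, 198.1783905029297), (104.9592056274414, 126.06450653076172), 87.88919067382812)
top port insert ((512.0929565429688, -223.2366180419922), (81.96492004394531, 97.5317611694336), 78.63333892822266)
top cover white ((548.0771484375, 209.8856201171875), (68.6881332397461, 35.30205535888672), 2.459717273712158)
[[52, 43, 43], [51, 42, 42], [50, 43, 43], [58, 52, 52], [93, 92, 92], [140, 142, 142], [169, 172, 173], [179, 182, 182], [180, 183, 184], [181, 184, 185], [188, 191, 191], [205, 207, 206], [225, 227, 223], [236, 239, 234], [234, 237, 231], [217, 219, 214], [200, 203, 198], [211, 213, 209], [219, 221, 218], [213, 216, 211], [217, 220, 215], [232, 235, 229], [240, 242, 237], [242, 245, 239], [243, 245, 240], [240, 243, 238], [229, 232, 227], [201, 204, 199], [166, 169, 165], [180, 182, 179], [216, 219, 216], [236, 239, 235], [237, 239, 235], [224, 226, 222], [213, 216, 211], [216, 218, 214], [209, 212, 208], [190, 193, 191], [180, 184, 184], [181, 185, 186], [183, 186, 187], [183, 187, 187], [182, 186, 186], [175, 179, 179], [152, 157, 157], [107, 111, 112], [61, 63, 65], [36, 37, 38], [30, 30, 32], [31, 31, 34], [32, 32, 33], [33, 33, 35]]
(213, 225) [ 0.6208  0.247  -0.004 ]
(231, 248) [0.5391 0.1946 0.0632]
(386, 226) [ 0.5487 -0.1982  0.0936]
(408, 228) [ 0.5386 -0.2528  0.0906]
(397, 212) [ 0.5877 -0.2349  0.0692]
(395, 240) [ 0.5149 -0.2193  0.0731]
(370, 270) [ 0.4472 -0.1484  0.0618]
side dock ((539.2025146484375, 210.749755859375), (125.7540054321289, 134.91648864746094), 88.06742095947266)
side port insert ((513.888671875, -226.1497802734375), (101.90579986572266, 105.6551742553711), 78.91468811035156)
side cover white ((547.4542846679688, 176.34742736816406), (42.70050048828125, 86.62692260742188), 87.96371459960938)

(285, 290) [0.5608 0.1504 0.0406]
(362, 195) [ 0.5156 -0.2216  0.0826]
(345, 188) [ 0.5736 -0.236   0.0769]
```

Confirmed: the white cover, with its ridge along about world x and a tab on each side, sits on the grey dock. I'll stop over the port with the wrist camera on the way, then look at the dock the same way.

Run:
```python
from plant import robot
import numpy as np,cv2
d=np.deg2rad
for nm,p,yaw in [("port",[0.512,-0.223,0.22],-101.4),("dock",[0.543,0.198,0.18],-92.1)]:
    o=[np.pi,0,d(yaw)]
    print(nm,robot.inverse_kinematics(p,o))
    robot.goto(p,o); robot.sleep(0.3)
    f=robot.grab_frame("wrist"); np.savez(f"w_{nm}.npz",**f); cv2.imwrite(f"pics/w_{nm}.png",f["image"][:,:,::-1])
    s=robot.sense(); print(s["t"],s["tcp_pos"],s["tcp_rot"],s["wrist_force"])
```

```text
port [ 0.42287848  0.30456042 -0.10857708  1.83567614  0.03854366  1.00337838
 -1.471225  ]
2.1167 [ 0.51188026 -0.22343304  0.21996106] [ 3.14155167e+00 -5.64122945e-06 -1.77053991e+00] [ 0.34409235  0.27633535 -0.63352933]
dock [-0.16542437  0.39611509 -0.3315374   1.82210869  0.15516881  0.94864472
 -2.1712974 ]
4.0333 [0.54319276 0.1974622  0.18006044] [-3.14147620e+00 -9.28147062e-05 -1.60838964e+00] [ 0.28753985  1.00381068 -0.04547398]
```

View pics/w_port.png

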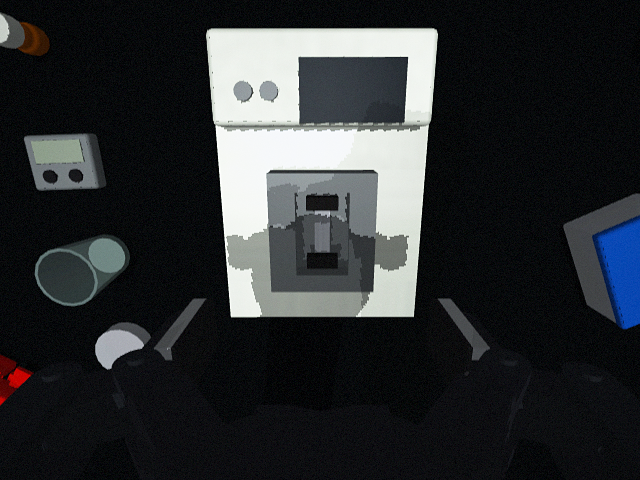

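View pics/w_dock.png

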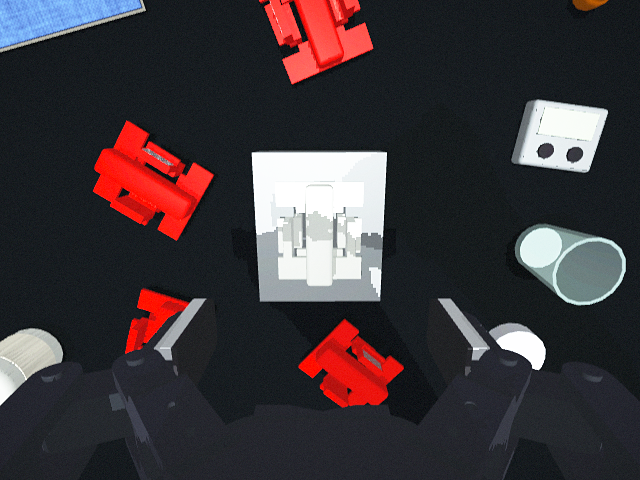

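Port view: collar spans about (267,170) to (378,291), mouth about (296,193) to (349,275). Dock view: dock top spans (252,152) to (386,300), with the white cover centred near (320,235) and its ridge upright. Next I'll turn these into world positions.

```bash
python3 - <<'E'
import numpy as np,cv2
from h import *
def hm(f):
    v,u=np.mgrid[0:480,0:640]; d=f["range_z"]
    P=np.stack([(u-f["cx"])/f["fx"]*d,(v-f["cy"])/f["fy"]*d,d],-1)
    return (P-f["t"])@f["R"]
L=lambda n:{k:v for k,v in np.load(n).items()}
f=L("w_port.npz"); W=hm(f); H=W[...,2]
med=lambda y,x,k=3:np.median(H[y-k:y+k+1,x-k:x+k+1])
print("case",[round(float(med(y,x)),4) for y,x in [(150,240),(150,400),(240,250),(240,395),(140,330)]])
print("collar",[round(float(med(y,x)),4) for y,x in [(182,300),(182,350),(240,280),(240,363),(284,300),(284,345)]])
print("pads",[round(float(med(y,x)),4) for y,x in [(203,320),(260,320)]])
g=L("w_dock.npz"); Wd=hm(g); Hd=Wd[...,2]
md=lambda y,x,k=3:np.median(Hd[y-k:y+k+1,x-k:x+k+1])
print("dock",[round(float(md(y,x)),4) for y,x in [(170,265),(170,370),(293,270),(293,370),(160,320)]], "ridge",md(230,319),"flange",md(190,290),md(190,350),md(275,290),"table",md(120,320))
print("table port view",[round(float(med(y,x)),4) for y,x in [(60,150),(200,480)]])
# edges from images: line fits
def edge(im,p0,p1,n=25,hw=8):
    # sub-pixel strongest gradient along normals
    g=cv2.GaussianBlur(im.astype(np.float32).mean(2),(3,3),0)
    p0,p1=np.array(p0,float),np.array(p1,float); t=(p1-p0)/np.linalg.norm(p1-p0); nn=np.array([-t[1],t[0]])
    s=np.arange(-hw,hw+.01,.25); out=[]
    for a in np.linspace(.1,.9,n):
        q=p0+a*(p1-p0)+s[:,None]*nn
        val=cv2.remap(g,q[:,0].astype(np.float32)[None],q[:,1].astype(np.float32)[None],cv2.INTER_LINEAR)[0]
        d=np.abs(np.gradient(val)); out.append(q[np.argmax(d)])
    return np.array(out)
def quad(f,corn,z,hw=6):
    Ls=[]
    for i in range(4):
        e=edge(f["image"],corn[i],corn[(i+1)%4],hw=hw)
        P=cast(f,e,z)[:,:2]
        vx,vy,x0,y0=cv2.fitLine((P*1000).astype(np.float32),cv2.DIST_HUBER,0,.01,.01).ravel()
        r=np.abs((P*1000-[x0,y0])@[-vy,vx]); Ls.append((np.array([x0,y0]),np.array([vx,vy]),np.median(r)))
    C=[]
    for i in range(4):
        a,b=Ls[i-1],Ls[i]; A=np.c_[a[1],-b[1]]; k=np.linalg.solve(A,b[0]-a[0]); C.append(a[0]+k[0]*a[1])
    C=np.array(C); print(" corners",C.round(1).tolist(),"res",[round(float(l[2]),2) for l in Ls])
    print(" ctr",C.mean(0).round(2),"sides",[round(float(np.linalg.norm(C[(i+1)%4]-C[i])),1) for i in range(4)],"ang",[round(float(np.rad2deg(np.arctan2(*(C[(i+1)%4]-C[i])[::-1]))),2) for i in range(4)])
print("dock"); quad(g,[(252,152),(386,152),(380,300),(260,300)],.04)
for z in (.08,.085,.09): print("collar",z); quad(f,[(267,171),(378,171),(373,291),(271,291)],z,4)
print("mouth");quad(f,[(296,193),(349,193),(348,275),(297,275)],.085,4)
print("case");quad(f,[(216,125),(433,125),(414,317),(231,317)],.07,4)
E
python3 - <<'E'
import cv2,numpy as np
a=cv2.imread("pics/w_port.png")[160:300,255:390]; b=cv2.imread("pics/w_dock.png")[145:305,245:395]
cv2.imwrite("pics/cw.png",np.hstack([cv2.resize(a,(390,404)),cv2.resize(b,(379,404))]))
E
```

```text
case [0.0709, 0.0707, 0.0707, 0.0706, 0.0705]
collar [0.0939, 0.0938, 0.0939, 0.0938, 0.0938, 0.0938]
pads [0.0897, 0.0899]
dock [0.0404, 0.0406, 0.0408, 0.0407, 0.0406] ridge 0.06246078690895673 flange 0.04453444452657636 0.04466051417874893 0.044713391781750385 table 0.0003506009758631082
table port view [0.0011, 0.0006]
dock
 corners [[605.5, 249.3000030517578], [601.7000122070312, 149.10000610351562], [481.1000061035156, 153.3000030517578], [483.5, 253.39999389648438]] res [0.0, 0.2, 0.13, 0.11]
 ctr [542.96 201.3 ] sides [100.3, 120.7, 100.1, 122.1] ang [-92.18, 177.98, 88.6, -1.91]
collar 0.08
 corners [[566.2000122070312, -189.6999969482422], [549.7000122070312, -272.20001220703125], [452.0, -252.5], [468.70001220703125, -169.89999389648438]] res [0.13, 0.03, 0.06, 0.17]
 ctr [ 509.15 -221.08] sides [84.1, 99.6, 84.3, 99.5] ang [-101.28, 168.6, 78.61, -11.53]
collar 0.085
 corners [[566.4000244140625, -190.60000610351562], [550.2999877929688, -271.5], [454.3999938964844, -252.1999969482422], [470.70001220703125, -171.10000610351562]] res [0.13, 0.03, 0.06, 0.17]
 ctr [ 510.47 
[... 268 characters left out ...]
s [0.13, 0.02, 0.06, 0.17]
 ctr [ 511.79 -221.62] sides [81.0, 96.0, 81.2, 95.8] ang [-101.28, 168.61, 78.61, -11.53]
mouth
 corners [[545.5, -207.1999969482422], [536.0999755859375, -246.5], [472.6000061035156, -236.39999389648438], [481.20001220703125, -194.39999389648438]] res [0.62, 1.44, 0.12, 0.24]
 ctr [ 508.83 -221.13] sides [40.4, 64.3, 42.9, 65.5] ang [-103.48, 170.97, 78.35, -11.32]
case
 corners [[604.7000122070312, -158.3000030517578], [575.7000122070312, -316.29998779296875], [416.8999938964844, -284.1000061035156], [448.6000061035156, -127.19999694824219]] res [0.58, 0.09, 0.19, 0.12]
 ctr [ 511.48 -221.45] sides [160.7, 162.0, 160.1, 159.1] ang [-100.4, 168.52, 78.58, -11.28]
```

View pics/cw.png

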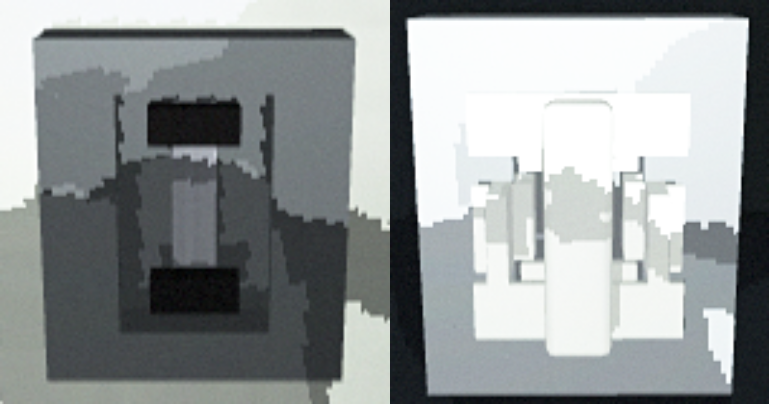

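Run:
```python
import numpy as np,cv2
from h import *
from scipy.spatial.transform import Rotation as Ro
f={k:v for k,v in np.load("w_dock.npz").items()}
tcp=np.array([0.54319276,0.1974622,0.18006044]);R=Ro.from_euler('xyz',[-3.1415,-9e-5,-1.60838964]).as_matrix()
for dz in (-.02,-.008,0,.011,.14): print(dz,proj(f,tcp+R@[0,0,dz])[0].round(1), "±42.5:",proj(f,tcp+R@[.0425,0,dz])[0].round(1),proj(f,tcp+R@[-.0425,0,dz])[0].round(1))
c=-f["R"].T@f["t"]; print("cam in tool",R.T@(c-tcp), "axis",R.T@f["R"][2], R.T@f["R"][0])
im=cv2.imread("pics/w_dock.png")[285:400,130:510]
cv2.imwrite("pics/fing.png",cv2.resize(im,None,fx=2.1,fy=2.1,interpolation=cv2.INTER_CUBIC))
```

```text
-0.02 [326.6 342.8] ±42.5: [446.  342.8] [207.3 342.8]
-0.008 [326.2 325.7] ±42.5: [435.7 325.7] [216.8 325.7]
0 [326.  315.8] ±42.5: [429.7 315.8] [222.3 315.8]
0.011 [325.7 303.8] ±42.5: [422.4 303.8] [229.  303.8]
0.14 [324.  230.2] ±42.5: [378.1 230.2] [269.9 230.3]
cam in tool [-0.00167513 -0.07037126 -0.13216745] axis [-0.00103186  0.27693096  0.96088926] [9.99999453e-01 4.51053055e-04 9.43863999e-04]
```

View pics/fing.png

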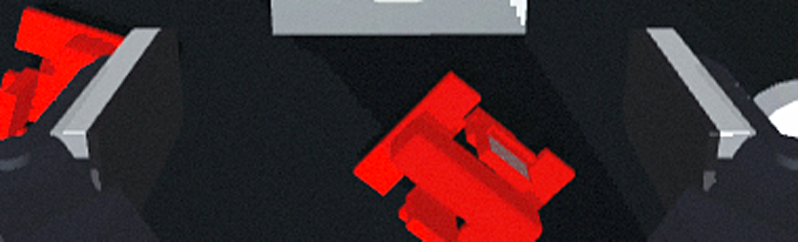

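Run:
```python
import numpy as np
from h import *
from scipy.spatial.transform import Rotation as Ro
def tool(f,tcp,yaw,uv,z):
    R=Ro.from_euler('xyz',[np.pi,0,yaw]).as_matrix()
    return ((cast(f,uv,z)-tcp)@R)*1000
L=lambda n:{k:v for k,v in np.load(n).items()}
g=L("w_dock.npz");T=np.array([0.54319276,0.1974622,0.18006044]);y=-1.60838964
print("flange top edges", tool(g,T,y,[(319,181.8),(319,279.7)],.044).round(2).tolist(), "top edge@.04",tool(g,T,y,[(319,181.8)],.04).round(2).tolist())
print("flange sides", tool(g,T,y,[(245+467/2.525,188),(245+690/2.525,188),(245+475/2.525,270),(245+684/2.525,270)],.044).round(2).tolist())
print("ridge", tool(g,T,y,[(245+544/2.525,145+250/2.525),(245+611/2.525,145+250/2.525)],.062).round(2).tolist(), tool(g,T,y,[(319,145+99/2.525),(319,145+356/2.525)],.062).round(2).tolist())
print("dock", tool(g,T,y,[(319,145+19/2.525),(319,145+395/2.525),(252,153),(386,153),(260,300),(380,300)],.04).round(2).tolist())
f=L("w_port.npz");T=np.array([0.51188026,-0.22343304,0.21996106]);y=-1.77053991
for z in (.0925,.094):
  print("collar",z, tool(f,T,y,[(322,160+39.5/2.886),(322,160+380/2.886)],z).round(2).tolist(), tool(f,T,y,[(255+34/2.886,174.5),(255+355/2.886,174.5),(255+47/2.886,290),(255+343/2.886,290)],z).round(2).tolist())
  print("mouth",tool(f,T,y,[(322,160+96/2.886),(322,160+332/2.886),(255+119/2.886,260),(255+270/2.886,260)],z).round(2).tolist())
```

```text
flange top edges [[-3.79, -38.34, 136.06], [-3.97, 40.16, 136.06]] top edge@.04 [[-3.82, -37.86, 140.06]]
flange sides [[79.34, -33.69, 136.06], [145.48, -33.67, 136.06], [87.34, 31.83, 136.06], [153.53, 31.84, 136.06]]
ridge [[99.58, 4.72, 118.06], [118.96, 4.73, 118.06]] [[-3.65, -38.82, 118.06], [-3.83, 37.86, 118.06]]
dock [[-3.77, -59.4, 140.06], [-4.05, 61.29, 140.06], [-53.39, -59.08, 140.06], [45.85, -59.04, 140.06], [-53.19, 59.98, 140.06], [46.74, 59.98, 140.06]]
collar 0.0925 [[-1.57, -44.68, 127.46], [-1.56, 47.25, 127.46]] [[-41.22, -44.11, 127.46], [38.63, -44.1, 127.46], [-41.51, 45.82, 127.46], [39.27, 45.81, 127.46]]
mouth [[-1.57, -30.6, 127.46], [-1.56, 33.2, 127.46], [-21.36, 20.82, 127.46], [18.83, 20.82, 127.46]]
collar 0.094 [[-1.57, -44.83, 125.96], [-1.56, 46.57, 125.96]] [[-40.99, -44.26, 125.96], [38.4, -44.24, 125.96], [-41.28, 45.15, 125.96], [39.03, 45.14, 125.96]]
mouth [[-1.57, -30.82, 125.96], [-1.56, 32.6, 125.96], [-21.25, 20.3, 125.96], [18.72, 20.3, 125.96]]
```

```bash
cat >> h.py <<'E'
def off(p,yaw,dx,dy):
    c,s=np.cos(yaw),np.sin(yaw); return np.array([p[0]+c*dx+s*dy,p[1]+s*dx-c*dy])
E
python3 - <<'E'
from plant import robot
from h import *
yaw=np.deg2rad(-92.0); xy=off([0.54319,0.19746],yaw,-.0018,.0008); print(xy)
robot.grip(0.68,20)
robot.move_straight([*xy,0.10],vel=0.15,attitude=[np.pi,0,yaw]); robot.sleep(.2)
f=robot.grab_frame("wrist"); np.savez("w_d2.npz",**f); cv2.imwrite("pics/w_d2.png",f["image"][:,:,::-1])
s=robot.sense(); print(s["t"],s["tcp_pos"],s["tcp_rot"],s["wrist_force"],s["opening"])
E
```

```text
[0.54245331 0.19928682]
5.3583 [0.5430386  0.19952151 0.10102635] [-3.13978001e+00  7.18614136e-04 -1.60581959e+00] [-0.38936775 -0.60115772 -0.62145058] 0.6796202015353752
```

View pics/w_d2.png

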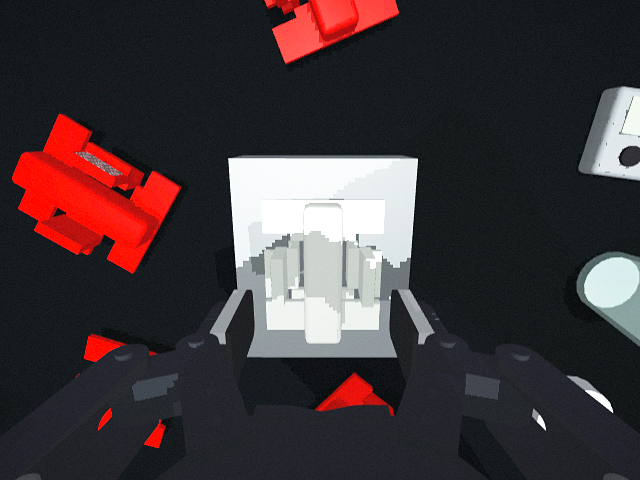

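Wrist view: the jaws' mid-column is about 322, and the ridge and dock mid-columns are about 323–324, so they agree within 0.7 mm. I'll nudge by 0.5 mm and go down by feel onto the ledges.

Run:
```python
from plant import robot
from h import *
yaw=np.deg2rad(-92.0); xy=off([0.54245,0.19929],yaw,.0005,0)
A=[np.pi,0,yaw]
robot.move_straight([*xy,0.078],vel=0.08,attitude=A)
f0=robot.sense()["wrist_force"]
hit=robot.move_straight([*xy,0.050],vel=0.02,attitude=A,contact_N=4)
s=robot.sense(); print(hit,s["t"],s["tcp_pos"],s["wrist_force"],f0,s["opening"])
f=robot.grab_frame("wrist"); cv2.imwrite("pics/w_d3.png",f["image"][150:450,120:520,::-1].repeat(2,0).repeat(2,1))
f=robot.grab_frame("side"); cv2.imwrite("pics/s_d3.png",cv2.resize(f["image"][225:365,210:360,::-1],None,fx=4,fy=4))
```

```text
True 6.6833 [0.54239953 0.19877503 0.06031688] [-0.85221405 -0.83878382  5.95954997] [-0.39182946 -0.55347731 -1.01733853] 0.6795127590375116
```

View pics/w_d3.png

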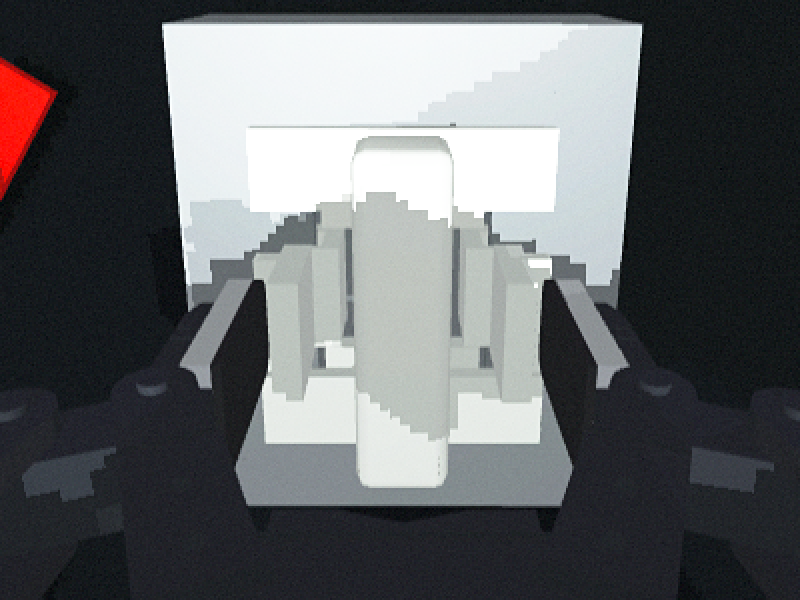

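View pics/s_d3.png

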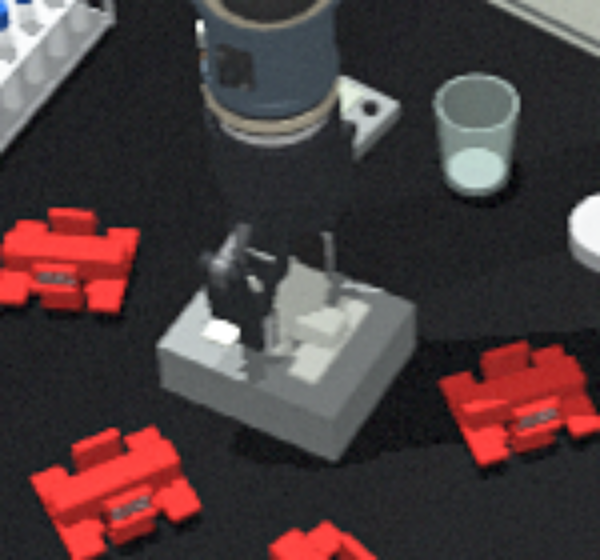

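Contact at TCP z=0.0603, which matches the ledge tops. I'll rise 4.5 mm to allow for the forward swing, then squeeze at the minimum force.

Run:
```python
from plant import robot
from h import *
yaw=np.deg2rad(-92.0); A=[np.pi,0,yaw]; xy=off([0.54245,0.19929],yaw,.0005,0)
robot.move_straight([*xy,0.0648],vel=0.03,attitude=A)
for o in (0.60,0.52,0.46,0.40):
    robot.grip(o,20); s=robot.sense(); print(s["t"],s["opening"],s["opening"]*85,s["wrist_force"].round(2),s["tcp_pos"].round(4))
f=robot.grab_frame("wrist"); np.savez("w_d4.npz",**f); cv2.imwrite("pics/w_d4.png",f["image"][150:450,120:520,::-1].repeat(2,0).repeat(2,1))
```

```text
7.35 0.601499094444314 51.127423027766696 [-0.73  0.54  2.65] [0.5423 0.1988 0.0649]
7.5917 0.5226005197329883 44.421044177304005 [-1.87 -0.12  8.23] [0.5425 0.1991 0.0656]
7.825 0.46178576803957794 39.25179028336412 [-2.66 -1.48 10.53] [0.5426 0.1988 0.0661]
8.0417 0.46007548244335883 39.1064160076855 [-2.89 -1.24 11.04] [0.5426 0.1988 0.0662]
```

View pics/w_d4.png

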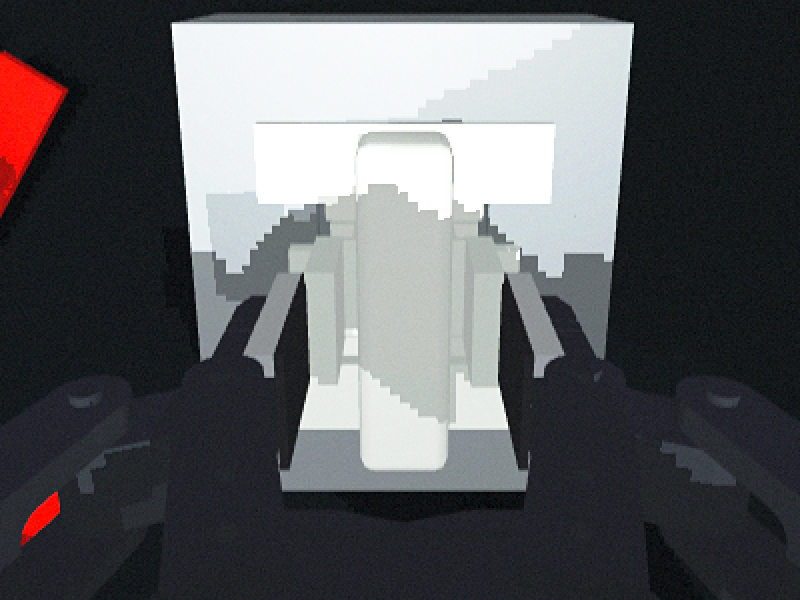

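Run:
```python
from plant import robot
from h import *
yaw=np.deg2rad(-92.0); A=[np.pi,0,yaw]; xy=off([0.54245,0.19929],yaw,.0005,0)
for z,v in ((0.066,.02),(0.070,.02),(0.080,.05),(0.17,.12)):
    robot.move_straight([*xy,z],vel=v,attitude=A); s=robot.sense(); print(s["t"],s["opening"]*85,s["wrist_force"].round(2),s["tcp_pos"].round(4))
robot.sleep(.2)
f=robot.grab_frame("wrist"); np.savez("w_d5.npz",**f); cv2.imwrite("pics/w_d5.png",f["image"][:,:,::-1])
s=robot.sense(); print(s["t"],s["opening"]*85,s["wrist_force"].round(2),s["torque"].round(3),s["tcp_pos"].round(4))
```

```text
8.3417 38.72703522214299 [-0.95 -1.17  5.55] [0.5426 0.1988 0.0664]
8.6917 38.98036103744403 [-0.59  0.28 -2.16] [0.5422 0.1987 0.0696]
9.0417 38.613481051722815 [ 0.14  0.54 -1.95] [0.5428 0.199  0.0805]
9.9417 38.32790929547841 [-0.93 -0.18 -2.01] [0.5418 0.1985 0.1692]
10.1917 38.678823193043094 [ 0.21  0.3  -1.83] [0.006 0.045 0.023] [0.5421 0.1987 0.1693]
```

View pics/w_d5.png

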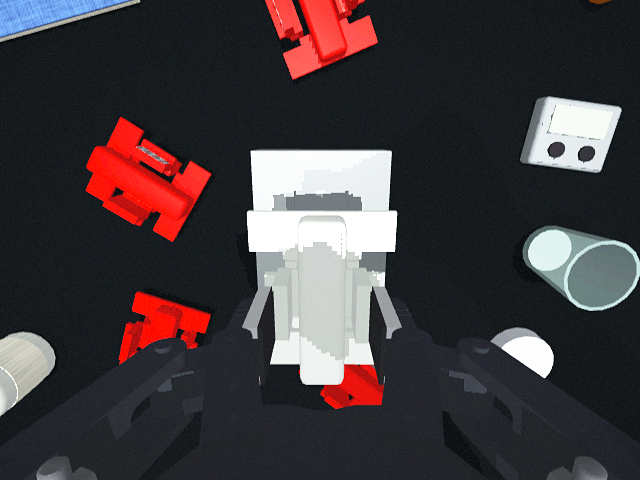

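The cover is lifted free, held level with both tabs in (ridge from (320,216) to (322,384)). The wrist force change matches its weight. Now I'll go over the port and check alignment before lowering.

Run:
```python
from plant import robot
from h import *
yaw=np.deg2rad(-101.43); A=[np.pi,0,yaw]; xy=off([.51188,-.22343],-1.77054,.0010,.0010); print(xy)
robot.goto([*xy,0.17],A); robot.sleep(.3)
f=robot.grab_frame("wrist"); np.savez("w_p5.npz",**f); cv2.imwrite("pics/w_p5.png",f["image"][:,:,::-1])
s=robot.sense(); print(s["t"],s["opening"]*85,s["wrist_force"].round(2),s["tcp_pos"].round(4),s["tcp_rot"])
```

```text
[ 0.51070146 -0.2242117 ]
12.1083 38.37723574012217 [ 1.05  0.43 -2.81] [ 0.5109 -0.2237  0.17  ] [ 3.14158306e+00  9.34173279e-05 -1.76932813e+00]
```

View pics/w_p5.png

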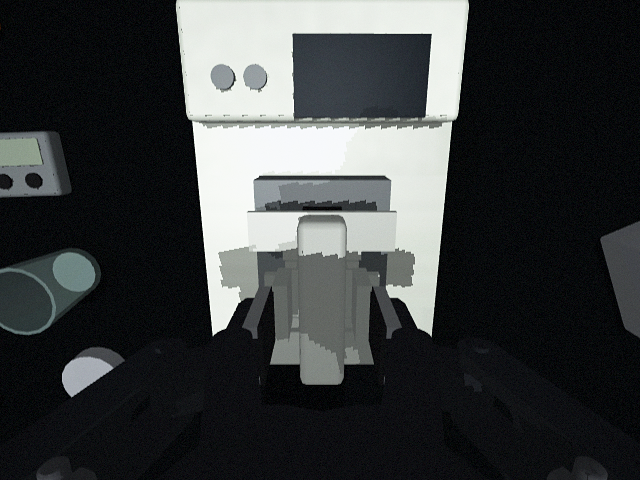

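Run:
```python
import numpy as np
from h import *
from scipy.spatial.transform import Rotation as Ro
f={k:v for k,v in np.load("w_p5.npz").items()}
g=f["image"].astype(int).mean(2)
print(g[170:190,262:285].mean(1).round(0).tolist(), g[170:190,350:380].mean(1).round(0).tolist()); print(g[204:216,255:290].mean(1).round(0).tolist())
T=np.array([.5109,-.2237,.17]);R=Ro.from_euler('xyz',[np.pi,0,-1.7693]).as_matrix()
F=lambda uv,z:((cast(f,uv,z)-T)@R*1000).round(2).tolist()
for z in (.0925,.094): print("collar",F([(322,180.0)],z))
for z in (.17-.0262,.17-.0222): print("flange",F([(322,210.7),(322,251),(322,364)],z))
Hh=f["range_z"]
def h(u,v):
    d=np.median(Hh[v-2:v+3,u-2:u+3]); return (f["R"].T@(np.array([(u-f["cx"])/f["fx"]*d,(v-f["cy"])/f["fy"]*d,d])-f["t"]))[2]
print("heights collar",h(275,192),h(370,192),"flange",h(270,225),h(375,225),"case",h(230,150))
```

```text
[248.0, 246.0, 241.0, 237.0, 231.0, 163.0, 39.0, 47.0, 46.0, 70.0, 129.0, 161.0, 157.0, 157.0, 155.0, 151.0, 147.0, 148.0, 147.0, 148.0] [234.0, 234.0, 234.0, 236.0, 231.0, 162.0, 40.0, 48.0, 47.0, 65.0, 108.0, 132.0, 130.0, 129.0, 129.0, 129.0, 129.0, 129.0, 128.0, 128.0]
[91.0, 91.0, 87.0, 81.0, 78.0, 76.0, 83.0, 107.0, 194.0, 240.0, 236.0, 235.0]
collar [[-2.03, -46.01, 77.5]]
collar [[-2.03, -46.18, 76.0]]
flange [[-2.03, -38.17, 26.2], [-2.02, -19.11, 26.2], [-1.98, 41.67, 26.2]]
flange [[-2.04, -38.97, 22.2], [-2.02, -20.4, 22.2], [-1.99, 38.84, 22.2]]
heights collar 0.09372833727546723 0.09368526478447248 flange 0.14808182714554385 0.14820790397784742 case 0.0708598711368524
```

Alignment over the port is good: flange and collar both centre on column 322, and their along-axis offsets agree within about 0.3 mm. From depth, the pads should touch at TCP z≈0.1236 and home should be ≈0.1196. I'll lower by feel.

Run:
```python
from plant import robot
from h import *
yaw=np.deg2rad(-101.43); A=[np.pi,0,yaw]; xy=np.array([ 0.51070,-0.22421])
robot.move_straight([*xy,0.134],vel=.08,attitude=A)
s=robot.sense(); f0=s["wrist_force"]; print(f0,s["tcp_pos"].round(4))
hit=robot.move_straight([*xy,0.1250],vel=.02,attitude=A,contact_N=3.5)
s=robot.sense(); print(hit,s["t"],(s["wrist_force"]-f0).round(2),s["tcp_pos"].round(4))
if not hit:
    for z in np.arange(.1242,.1160,-.0006):
        h=robot.move_straight([*xy,z],vel=.01,attitude=A,contact_N=14); s=robot.sense(); d=s["wrist_force"]-f0
        print(round(z,4),h,round(s["t"],2),d.round(1),s["tcp_pos"].round(4),round(s["opening"]*85,1))
        if d[2]>9 or h: break
```

```text
[ 0.57990256  0.56798182 -1.85694168] [ 0.5108 -0.2242  0.1338]
False 13.3083 [-0.76 -0.48  0.25] [ 0.5107 -0.2242  0.125 ]
0.1242 False 13.56 [-0.4 -1.1 -0.5] [ 0.5107 -0.2242  0.1242] 38.9
0.1236 False 13.81 [-0.2 -1.2  0.4] [ 0.5108 -0.2243  0.1237] 38.7
0.123 False 14.06 [-1.4 -0.5  3.8] [ 0.5108 -0.2242  0.1233] 38.9
0.1224 False 14.31 [-2.1 -0.   4.8] [ 0.5108 -0.2243  0.1226] 38.9
0.1218 False 14.56 [-1.9 -0.   5.2] [ 0.5109 -0.2242  0.122 ] 39.1
0.1212 False 14.81 [-1.5  0.2  5.9] [ 0.5108 -0.2242  0.1213] 38.9
0.1206 False 15.06 [-0.8 -0.   7.1] [ 0.5109 -0.2242  0.1207] 38.6
0.12 False 15.31 [-1.5 -1.4  6.7] [ 0.5108 -0.2243  0.1202] 39.0
0.1194 False 15.56 [-1.1 -0.4  8.8] [ 0.5108 -0.2243  0.1197] 38.6
0.1188 False 15.81 [-3.4 -0.1 10.8] [ 0.5109 -0.2243  0.1196] 39.0
```

Pads met at z≈0.1235, and at 0.1196 (4 mm later) the motion stopped while the force rose to about 11 N. That fits flange-on-collar. I'll take one more small confirming step, then look and release.

Run:
```python
from plant import robot
from h import *
yaw=np.deg2rad(-101.43); A=[np.pi,0,yaw]; xy=np.array([ 0.51070,-0.22421])
p=lambda m,s:print(m,round(s["t"],2),s["wrist_force"].round(1),s["tcp_pos"].round(4),round(s["opening"]*85,1))
robot.move_straight([*xy,.1183],vel=.01,attitude=A,contact_N=6); p("press",robot.sense())
robot.grip(0.52,20); p("g",robot.sense())
robot.grip(0.68,20); robot.sleep(.2); p("open",robot.sense())
f=robot.grab_frame("wrist"); np.savez("w_p6.npz",**f); cv2.imwrite("pics/w_p6.png",f["image"][:,:,::-1])
```

```text
press 16.06 [-3.6  1.  13.1] [ 0.5109 -0.2243  0.1195] 38.6
g 16.29 [-0.4 -0.   5.6] [ 0.5109 -0.2243  0.1187] 44.2
open 16.77 [0.7 0.1 0.4] [ 0.5106 -0.2241  0.118 ] 58.1
```

View pics/w_p6.png

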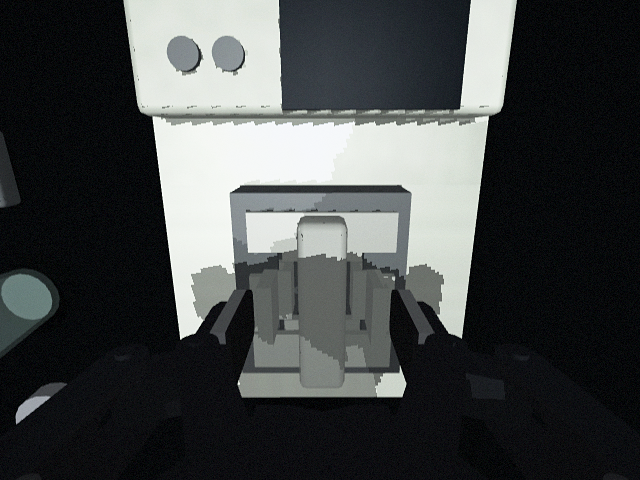

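Run:
```python
from plant import robot
from h import *
yaw=np.deg2rad(-101.43); A=[np.pi,0,yaw]; xy=np.array([ 0.51070,-0.22421])
robot.move_straight([*xy,.15],vel=.05,attitude=A); s=robot.sense(); print(s["wrist_force"].round(2))
robot.move_straight([*xy,.22],vel=.12,attitude=A); robot.sleep(.3)
f=robot.grab_frame("wrist"); np.savez("w_p7.npz",**f); 
g=robot.grab_frame("top"); h=robot.grab_frame("side"); s=robot.sense(); print(s["t"],s["wrist_force"].round(2),s["opening"])
a=cv2.resize(f["image"][150:310,235:410,::-1],(440,400)); b=cv2.resize(h["image"][150:250,295:410,::-1],(345,300)); b=np.vstack([b,np.zeros((100,345,3),np.uint8)])
cv2.imwrite("pics/fin.png",np.hstack([a,b])); cv2.imwrite("pics/top7.png",g["image"][:,:,::-1])
d=f["range_z"]; v,u=np.mgrid[0:480,0:640]
W=(np.stack([(u-f["cx"])/f["fx"]*d,(v-f["cy"])/f["fy"]*d,d],-1)-f["t"])@f["R"]; H=W[...,2]
np.save("H7.npy",W)
m=lambda u,v:round(float(np.median(H[v-2:v+3,u-2:u+3])),4)
print("collar",m(275,180),m(370,180),m(275,285),m(368,285)); print("flange",m(290,200),m(352,200),m(292,268),m(350,268))
print("row232",[round(float(x),3) for x in np.median(H[228:237,262:385],0)][::2])
```

```text
[-0.28  0.23 -0.52]
18.7917 [-0.68  0.35 -0.54] 0.6810860213957938
collar 0.0941 0.0937 0.0939 0.0938
flange 0.0988 0.099 0.0989 0.099
row232 [0.071, 0.071, 0.071, 0.094, 0.094, 0.094, 0.094, 0.094, 0.109, 0.109, 0.109, 0.121, 0.121, 0.121, 0.121, 0.117, 0.101, 0.1, 0.1, 0.1, 0.1, 0.066, 0.066, 0.115, 0.117, 0.117, 0.117, 0.117, 0.117, 0.117, 0.117, 0.117, 0.117, 0.117, 0.117, 0.117, 0.117, 0.114, 0.066, 0.088, 0.1, 0.1, 0.1, 0.1, 0.107, 0.121, 0.121, 0.12, 0.121, 0.121, 0.11, 0.109, 0.094, 0.093, 0.094, 0.094, 0.094, 0.07, 0.071, 0.071, 0.071, 0.07]
```

View pics/fin.png

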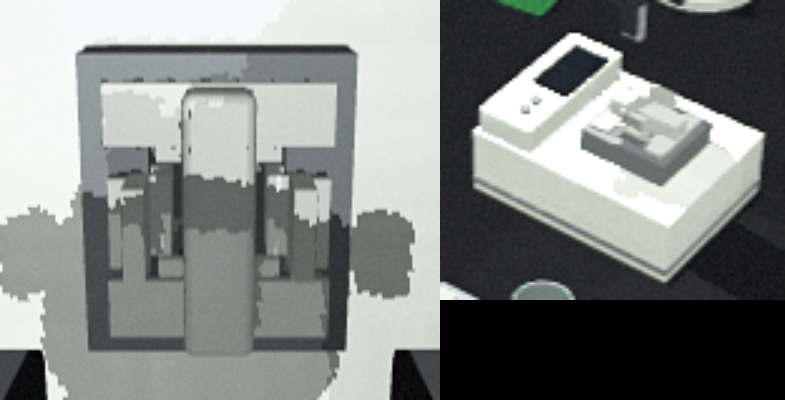

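View pics/top7.png

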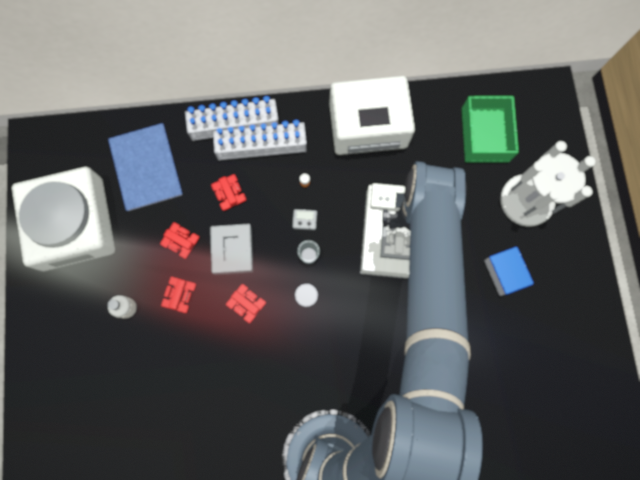

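Final view:
- **Height:** the flange lies level, 5.0 mm top-above-collar at all four corners. That means the underside is 1 mm up, hanging on its hooks.
- **Tabs:** both are out symmetrically, at columns about 284 and 361 around the ridge at 322, or about 50 mm over their outer faces.
- **Bench:** the bystanders and red covers are where they were, and the dock is empty.

I'll hand the job in.

Run:
```python
from plant import robot
import numpy as np,cv2
from h import *
a=cv2.imread("pics/top0.png").astype(int);b=cv2.imread("pics/top7.png").astype(int)
d=np.abs(a-b).max(2)>60; d[:,355:]=0; d[380:]=0
ys,xs=np.nonzero(d); print("changed px left of arm:",len(xs),(xs.min(),xs.max(),ys.min(),ys.max()) if len(xs) else "")
print(robot.close_job())
```

```text
changed px left of arm: 39 (np.int64(223), np.int64(237), np.int64(235), np.int64(259))
the job is handed in; nothing more can be done
None
```

The cover is on the analyser's port, held by both tabs, and the job is handed in. The clock stood at about 18.8 s of the 48 s allowed.

- **Freeing it:** I found the ledges by feel, squeezed both tabs fully in (39 mm over the pads) at the minimum 20 N grip, and lifted the cover off the dock. While the tabs closed, the swinging fingertips pushed down with about 12 N, under the cover's 30 N limit.
- **Fitting it:** With the tabs still squeezed, I lowered the cover and felt the sprung pads at TCP z≈0.1235. It stopped 4 mm lower with the flange on the collar. Peak press was about 15 N, and then I opened the fingers.
- **Last checks:** All passed:
  - The flange is level, about 1 mm above the collar at all four corners, so it hangs on its hooks.
  - Both tabs are out evenly, about 50 mm over their outer faces.
  - The robot is clear of everything, with only sensor noise on the wrist.
  - In the part of the top picture not hidden by the arm, only the dock's contents changed. The tip box, right of the arm, I checked by eye only.
- **What disagreed:** The wrist camera's calibration was about 2 mm off sideways from the jaws' own midline and the top view. I used the jaws' midline instead, and the plug went in without touching the sides.

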